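# Find the loose cap bolt on the roller stand and hold its cap open

## Task

One of the three bolts on the print shop's roller stand has come loose: with the caps shut, tap the bolts from above until you find the one that sinks, and push it fully down. Then lift that bolt's cap to at least 45 degrees and finish while still holding it up there with the fingers; keep the other two caps shut, and do not shift the other things on the bench.

Things in the scene. Friction and masses are not known exactly. Their poses are not given: they have to be found in the camera images.
- stand: Fixed roller stand: dark steel base 160 x 360 x 12 mm with three like grey housings (100 deep, 56 wide, tops 60 mm up) in a row at its y = +110, 0, -110 mm, a shaft with rubber sleeves (59 mm up) between. On each a steel cap hinged at the far edge, one upright bolt in it, a bar handle in front. Origin: centre of underside; x away from the robot (turned up to 0.45 rad), y along the row to the left.
- bolt_a (a joint): How far the left (+y) bolt has sunk into its cap, m: 0 at the start, at most 0.006. A tight bolt gives less than 1 mm; the one loose bolt slides down 6 mm under about 2 N and stays down by friction. All three look alike and stand equally high at first.
- bolt_top_a (a point): Centre of the top of the left (+y) bolt head: dark, six-sided, about 24 mm across, 12 tall. Top 88 mm above the bench and 20 mm above the cap (cap shut), 58 mm from the hinge line, 60 mm behind the handle bar. It lowers as the bolt sinks and moves with the cap.
- cap_a (a joint): Opening of the left (+y) cap about its hinge, rad: 0 shut and level (at the start), 1.4 fully up. Steel plate 105 x 54 x 8 mm, 0.3 to 0.55 kg with bolt and handle; it falls shut from any angle. A tight bolt holds it fast below 0.2 rad; with the loose bolt it lifts freely and takes the bolt along.
- handle_a (a point): Bar handle of the left (+y) cap: round bar 12 mm thick, 62 long, parallel to the hinge, on two thin posts 50 mm apart. Origin: centre of the bar; shut, it is 96 mm above the bench, 118 mm before the hinge line and 32 above it, 15 mm before the cap's edge. Pinch it from above, fingers before and behind; it can turn between them. Axes as the stand's when shut.
- hinge_a (a point): Middle of the left (+y) cap's hinge line, at the cap's far edge, 64 mm above the bench; the hinge axis is the stand's y axis.
- bolt_b (a joint): How far the middle bolt has sunk into its cap, m: 0 at the start, at most 0.006. A tight bolt gives less than 1 mm; the one loose bolt slides down 6 mm under about 2 N and stays down by friction. All three look alike and stand equally high at first.
- bolt_top_b (a point): Centre of the top of the middle bolt head: dark, six-sided, about 24 mm across, 12 tall. Top 88 mm above the bench and 20 mm above the cap (cap shut), 58 mm from the hinge line, 60 mm behind the handle bar. It lowers as the bolt sinks and moves with the cap.
- cap_b (a joint): Opening of the middle cap about its hinge, rad: 0 shut and level (at the start), 1.4 fully up. Steel plate 105 x 54 x 8 mm, 0.3 to 0.55 kg with bolt and handle; it falls shut from any angle. A tight bolt holds it fast below 0.2 rad; with the loose bolt it lifts freely and takes the bolt along.
- handle_b (a point): Bar handle of the middle cap: round bar 12 mm thick, 62 long, parallel to the hinge, on two thin posts 50 mm apart. Origin: centre of the bar; shut, it is 96 mm above the bench, 118 mm before the hinge line and 32 above it, 15 mm before the cap's edge. Pinch it from above, fingers before and behind; it can turn between them. Axes as the stand's when shut.
- hinge_b (a point): Middle of the middle cap's hinge line, at the cap's far edge, 64 mm above the bench; the hinge axis is the stand's y axis.
- bolt_c (a joint): How far the right (-y) bolt has sunk into its cap, m: 0 at the start, at most 0.006. A tight bolt gives less than 1 mm; the one loose bolt slides down 6 mm under about 2 N and stays down by friction. All three look alike and stand equally high at first.
- bolt_top_c (a point): Centre of the top of the right (-y) bolt head: dark, six-sided, about 24 mm across, 12 tall. Top 88 mm above the bench and 20 mm above the cap (cap shut), 58 mm from the hinge line, 60 mm behind the handle bar. It lowers as the bolt sinks and moves with the cap.
- cap_c (a joint): Opening of the right (-y) cap about its hinge, rad: 0 shut and level (at the start), 1.4 fully up. Steel plate 105 x 54 x 8 mm, 0.3 to 0.55 kg with bolt and handle; it falls shut from any angle. A tight bolt holds it fast below 0.2 rad; with the loose bolt it lifts freely and takes the bolt along.
- handle_c (a point): Bar handle of the right (-y) cap: round bar 12 mm thick, 62 long, parallel to the hinge, on two thin posts 50 mm apart. Origin: centre of the bar; shut, it is 96 mm above the bench, 118 mm before the hinge line and 32 above it, 15 mm before the cap's edge. Pinch it from above, fingers before and behind; it can turn between them. Axes as the stand's when shut.
- hinge_c (a point): Middle of the right (-y) cap's hinge line, at the cap's far edge, 64 mm above the bench; the hinge axis is the stand's y axis.
- bush: Bystander: brass bush 30 mm across, 24 tall, standing on the stand's base between the left and middle housings. Origin: centre of underside.
- washer: Bystander: thick steel washer 30 mm across, 8 tall, on the stand's base between the middle and right housings. Origin: centre of underside.
- spanner: Bystander: steel spanner lying on the bench to the right, near the robot. Origin: underside.
- scraper: Bystander: ink spatula lying on the bench to the left, near the robot. Origin: underside.
- degreaser: Bystander: white plastic bottle 72 mm across, 190 tall, on the right. Origin: centre of underside.
- inkjar: Bystander: glass jar 60 mm across, 75 tall, on the left. Origin: centre of underside.
- tray: Bystander: aluminium tray 130 x 190 x 35 mm on the left. Origin: centre of underside.
- inktin: Bystander: flat ink tin 80 mm across, 50 tall, on the right. Origin: centre of underside.

How it is judged:
On the way:
1. the loose bolt has been tapped down more than 4 mm, its cap still shut (((value of joint bolt_a above 0.004 m and value of joint cap_a below 0.03 rad) or (value of joint bolt_b above 0.004 m and value of joint cap_b below 0.03 rad) or (value of joint bolt_c above 0.004 m and value of joint cap_c below 0.03 rad))), for 0.1 s.
At the end, for the whole second after the job is handed in: The loose bolt is down in its cap (more than 4 mm), that cap stands open by more than 0.7 rad and is still, the fingers bear on it with more than 0.5 N, and the other two caps are shut (under 0.05 rad) (((value of joint bolt_a above 0.004 m and value of joint cap_a above 0.7 rad and velocity of joint cap_a between -0.15 and 0.15 rad/s and contact force between the fingers and cap_a above 0.5 N and value of joint each of cap_b, cap_c below 0.05 rad) or (value of joint bolt_b above 0.004 m and value of joint cap_b above 0.7 rad and velocity of joint cap_b between -0.15 and 0.15 rad/s and contact force between the fingers and cap_b above 0.5 N and value of joint each of cap_a, cap_c below 0.05 rad) or (value of joint bolt_c above 0.004 m and value of joint cap_c above 0.7 rad and velocity of joint cap_c between -0.15 and 0.15 rad/s and contact force between the fingers and cap_c above 0.5 N and value of joint each of cap_a, cap_b below 0.05 rad))); the arm keeps its last pose, push and grip.
It fails at once if a cap is raised more than 0.3 rad before its bolt has been tapped down ((value of joint cap_a above 0.3 rad and value of joint bolt_a below 0.003 m) or (value of joint cap_b above 0.3 rad and value of joint bolt_b below 0.003 m) or (value of joint cap_c above 0.3 rad and value of joint bolt_c below 0.003 m)).
It fails at once if one of the other things on the bench is moved more than 40 mm (distance of any of bush, washer, spanner, scraper, degreaser, inkjar, tray, inktin from where it was at the start of the episode above 0.04 m).
It also fails if it takes over 48 s, if anything falls off the work surface, if the arm or the gripper's body presses on something with over 40 N, if the wrist force passes 120 N, or if a joint passes its speed limit or range.

## Robot

A 6-joint arm with a two-finger parallel gripper is mounted at the origin on the work surface. World frame = base frame: x ahead of the robot, y to its left, z up, the work surface at z = 0. Lengths are in m, angles in rad, forces in N, time in s.
With the tool pointing down it reaches from about 0.25 to 0.775 m from the base axis. Payload 4 kg.
Tool frame: the origin (TCP) lies where the fingers leave the gripper's body, on its centre line; the fingertips stand 97 mm ahead of it and the grasp point (between the pads) lies 78 mm ahead of it; z points along the fingers, y is the line along which they close (so a half turn about z gives the same grasp; the last joint's range is limited). The gripper opens to 94 mm and grips with 3 to 60 N. Pads are 16 mm wide; open, the fingers measure 119 mm over their backs; the gripper's body (75 mm by 177 mm) begins 78 mm behind the grasp point.
Start: joints at [-1.428, 0.087, 1.371, -0, 1.684, -0.103], TCP at [0.134, -0.533, 0.303] pointing down, gripper open.
Joint ranges: [-3.1, 3.1], [-0.76, 2.03], [0.27, 2.55], [-1.08, 4.22], [0.17, 2.65], [-2.57, 2.57]. Speed limits (rad/s): [2.79, 2.79, 3.14, 3.14, 3.14, 3.14].

## Interface

Orientations are given as [roll, pitch, yaw] about the fixed x, y, z axes, in that order (R = Rz(yaw) Ry(pitch) Rx(roll)).
In Python, from bench import robot, eyes gives the robot as it stands. The module is installed in compiled form; this text tells all that it offers.
- The arm moves only by the tool carry_out, never from a script. Its argument "deltas" is a list of rows, each an object of numbers: "dx", "dy", "dz": the shift along the tool's x, y, z each as a share of 0.02 m, from -1 to 1; "wx", "wy", "wz": the turn, a rotation vector about the tool's x, y, z each as a share of 0.12 rad, from -1 to 1; "gripper": the closure in counts, from 0 (fully open) to 255 (shut). In form: [{"dx": .., "dy": .., "dz": .., "wx": .., "wy": .., "wz": .., "gripper": ..}, ...]. A call has 1 to 20 rows; each row shifts and turns the commanded pose from where the row before left it, along the tool's axes as they then stand; what a row does not reach is not made up. A row lasts 1/12 s, in which the tool goes at most 41.7 mm and 7.16 degrees, less where a joint would pass 70% of its speed; a pose out of reach is approached as far as the arm can. A call with a number of a shift or a turn outside -1 to 1 is refused whole. A call with a gripper value outside its range is refused whole. The fingers move at their own pace and stop on an object; the grip force is fixed at half the most. Time passes only in rows, so rows that do not move let the fingers close. It gives the time, the measured TCP pose, the force, the opening and the grip force at its end, in the units of the state.
- robot.get_obs(): the state, without advancing time (a new reading comes with each control period).
- eyes.snapshot(name): name is "scene" or "top"; returns the picture (420x560x3 uint8, red, green, blue); there is no depth.
- eyes.get_calibration(name): a dict with "fovy" (degrees; the focal length in pixels is half the picture's height over the tangent of half this angle, whatever the lens; pixels are square), "cx", "cy" (the principal point, pixels), "k1" (the pictures are not rectified: a ray, as slopes to the right and down, at radius r is drawn at 1 + k1 r^2 times it, then the intrinsics apply), "R" (3x3) and "t" (3): a world point X has camera coordinates R X + t. Camera axes: x right, y down, z forward; pixel columns grow to the right and rows downward; lengths in m; the calibration is good to about 2 mm. A picture is of the moment at which its call begins. get_calibration takes no time and is no camera call.
- robot.close_job(): hands the job in; it is judged then, once.
The state is a dict: "time": time; "joint_positions": joint angles; "qvel": joint speeds; "joint_torque": joint torques, N m; "tool_pos": TCP position; "ee_rot": TCP orientation; "wrist_force": force on the tool from outside, world axes, zero at the start; "wrist_torque": the same for the moment, N m; "width": finger opening in m; "finger_force": force on a finger pad.
Only numpy, scipy, OpenCV 4.12 (cv2) and the standard library are available. Lean on these libraries where they do the work, as an engineer would, in place of code of your own. Each camera call takes 0.05 s, during which the arm holds its last target. There are 200 camera calls.

## Working session

There is one attempt and no reset: what is moved stays moved. The work goes in short steps, Python scripts to look and compute and a tool call to move; the robot and the scene stay as the last step left them, time stands still between calls to the robot, and variables do not carry over. Pictures are saved under pics/ and viewed, at most 10 in all, crops included, and the job is handed in when it is done.

Besides the shell and the picture viewer there is one more tool, called as name(argument=value, ...), one argument or row to a line, values as JSON. carry_out: Moves the arm, as the interface text tells. Shift numbers are shares of 0.02 m and turn numbers shares of 0.12 rad, none past 1 either way. Its arguments: {"type":"object","properties":{"deltas":{"type":"array","items":{"type":"object","properties":{"dx":{"type":"number"},"dy":{"type":"number"},"dz":{"type":"number"},"wx":{"type":"number"},"wy":{"type":"number"},"wz":{"type":"number"},"gripper":{"type":"number"}}}}},"required":["deltas"]}

```bash
mkdir -p pics; python3 - <<'E'
from bench import robot, eyes
import cv2
for n in ("scene","top"):
    im=eyes.snapshot(n); cv2.imwrite(f"pics/{n}0.png",cv2.resize(im[:,:,::-1],(800,600),interpolation=cv2.INTER_CUBIC))
    c=eyes.get_calibration(n); print(n,c)
o=robot.get_obs(); print(o)
E
```

```text
scene {'fovy': 56.73955844814157, 'cx': 279.55764026394246, 'cy': 209.9563526796351, 'k1': 0.03461961941114925, 'R': array([[ 3.51448848e-01,  9.36207011e-01,  3.72798817e-04],
       [ 7.56529595e-01, -2.83763958e-01, -5.89186718e-01],
       [-5.51494950e-01,  2.07351027e-01, -8.07996827e-01]]), 't': array([-0.20536734, -0.30688258,  1.44740675])}
top {'fovy': 42.268424753854966, 'cx': 279.84843287988747, 'cy': 206.61746330004448, 'k1': -0.21985992472719332, 'R': array([[-0.00558721, -0.99982711, -0.01773487],
       [-0.99757816,  0.00680248, -0.069221  ],
       [ 0.06932968,  0.01730516, -0.9974437 ]]), 't': array([0.04123803, 0.49188073, 1.73380771])}
{'time': 0.1, 'joint_positions': array([-1.42809517e+00,  8.79238336e-02,  1.37207011e+00,  1.62806880e-05,
        1.68359343e+00, -1.03115641e-01]), 'qvel': array([ 0.00131878, -0.00189722, -0.00219014,  0.00055995, -0.00057546,
        0.00022582]), 'joint_torque': array([ 1.69437182e-03, -3.41252697e+01, -3.03302693e+01,  7.20227603e-02,
        3.04885267e-02, -8.76142371e-05]), 'tool_pos': array([ 0.13379197, -0.53318351,  0.30161441]), 'ee_rot': array([-3.13961019e+00, -2.21417530e-04,  2.45818395e-01]), 'wrist_force': array([-0.09364853,  0.03397888,  0.47119056]), 'wrist_torque': array([-0.01845599, -0.04772731, -0.01929121]), 'finger_force': 0.0, 'width': 0.09390994161939017}
```

View pics/top0.png

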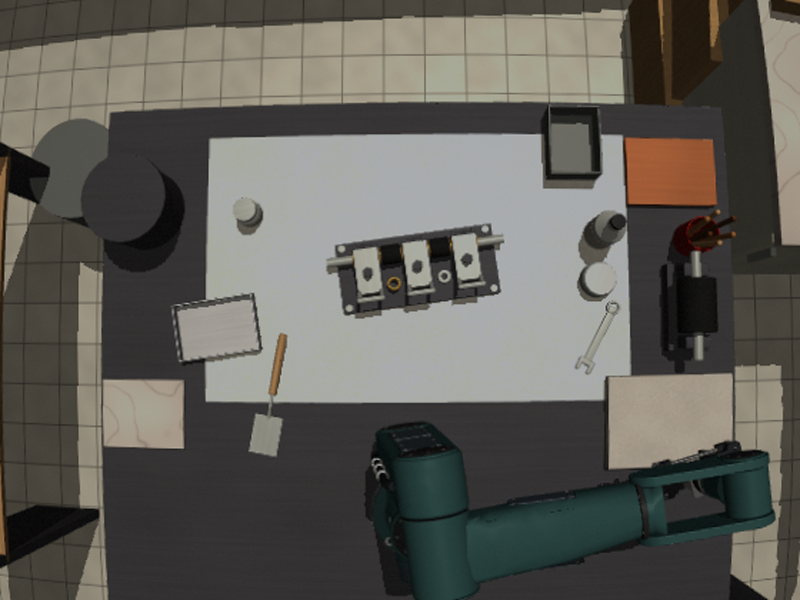

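View pics/scene0.png

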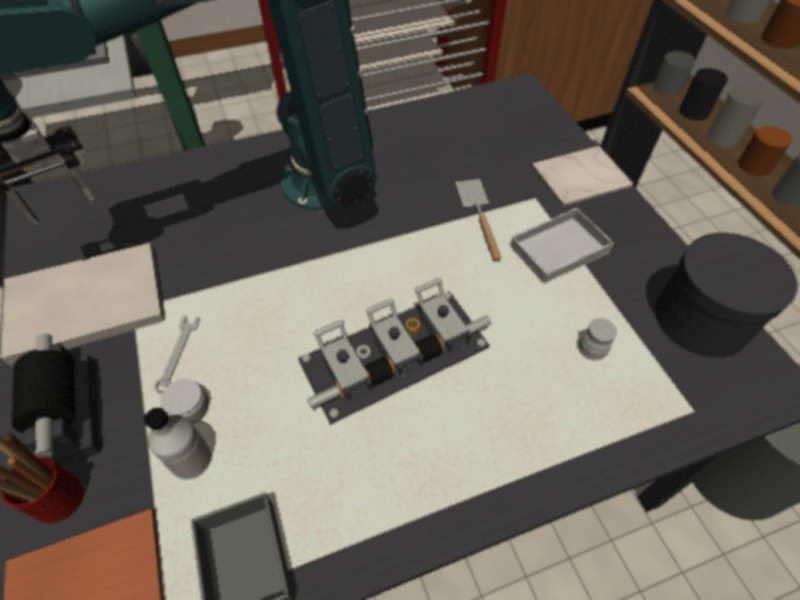

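The top view shows the stand near (418,268), with bolts at about (367,273), (417,267) and (467,258). The scene view shows bolts at about (343,356), (394,334) and (443,312). I'll enlarge crops of both.

```bash
python3 - <<'E'
from bench import eyes
import cv2
for n,(x,y) in (("scene",(208,190)),("top",(226,142))):
    im=eyes.snapshot(n)[y:y+105,x:x+140,::-1]
    cv2.imwrite(f"pics/{n}1.png",cv2.resize(im,(784,588),interpolation=cv2.INTER_CUBIC))
E
```

```text
(no output)
```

View pics/top1.png

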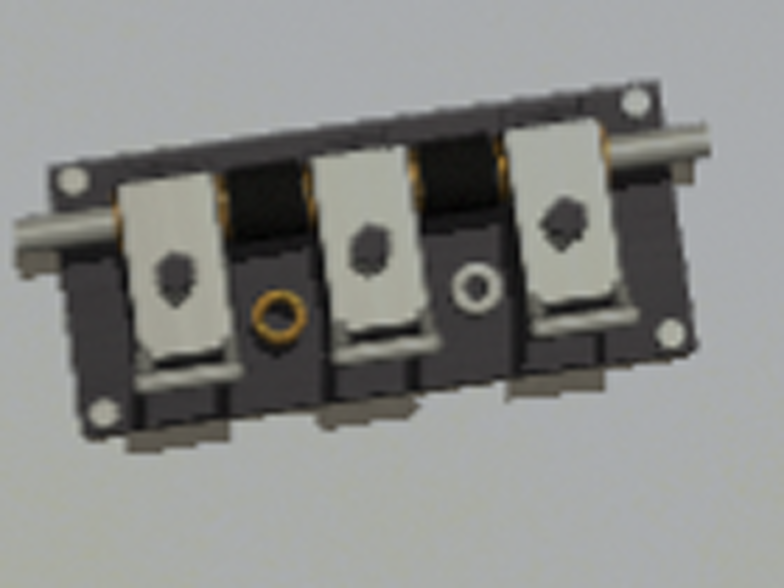

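View pics/scene1.png

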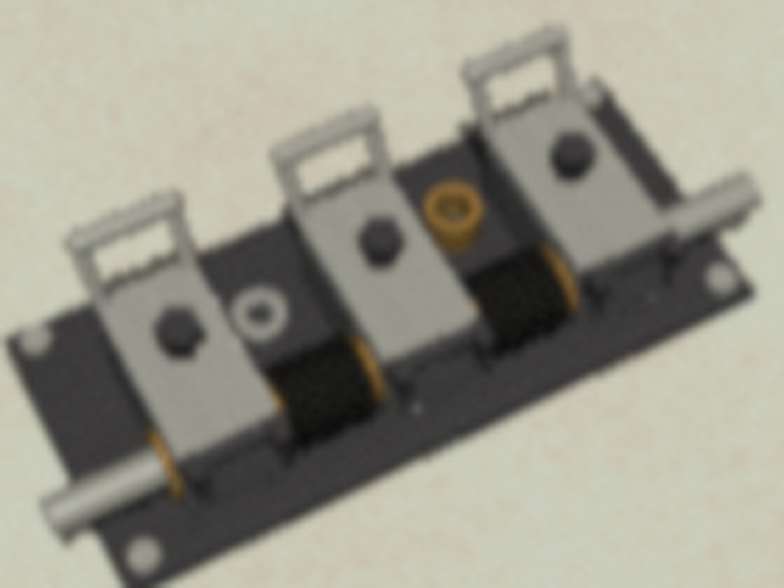

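The top crop (×5.6, offset 226,142) shows bar centres at a (189,377), b (387,350) and c (585,321), and bolts at (176,273), (371,247) and (565,221). The scene crop (offset 208,190) shows bars at c (126,222), b (325,137) and a (516,54), and bolts at (181,329), (381,240) and (573,155).

```bash
cat >h.py <<'E'
import numpy as np, cv2
from bench import robot, eyes
from scipy.optimize import least_squares
from scipy.spatial.transform import Rotation as Ro
def proj(n,X):
    c=eyes.get_calibration(n); p=np.atleast_2d(X)@c['R'].T+c['t']; s=p[:,:2]/p[:,2:]
    s=s*(1+c['k1']*(s**2).sum(1,keepdims=True)); return s*210/np.tan(np.radians(c['fovy']/2))+[c['cx'],c['cy']]
def world(p,S): # S = x,y,yaw ; p stand-frame pts
    c,s=np.cos(S[2]),np.sin(S[2]); p=np.atleast_2d(p)
    return np.c_[S[0]+c*p[:,0]-s*p[:,1],S[1]+s*p[:,0]+c*p[:,1],p[:,2]]
E
python3 - <<'E'
from h import *
T=np.array([(189,377),(387,350),(585,321),(176,273),(371,247),(565,221),(88,438),(50,165),(660,85),(695,352)])/5.6+[226,142]-.4
C=np.array([(516,54),(325,137),(126,222),(573,155),(381,240),(181,329),(597,80),(755,293),(10,340)])/5.6+[208,190]-.4
Y=[.11,0,-.11]
def pts(h): return np.array([(h-.118,y,.096) for y in Y]+[(h-.058,y,.085) for y in Y]+[(-.08,.18,.012),(.08,.18,.012),(.08,-.18,.012),(-.08,-.18,.012)])
def f(v,which="tc"):
    P=world(pts(v[3]),v[:3]); r=[]
    if 't' in which: r.append(proj("top",P)-T)
    if 'c' in which: r.append(proj("scene",P[[0,1,2,3,4,5,6,7,9]])-C)
    return np.concatenate(r).ravel()
for w in ("t","c","tc"):
    s=least_squares(f,[.5,0,0.1,.05],args=(w,),loss="soft_l1"); print(w,s.x.round(4),np.abs(s.fun).mean())
print(s.fun.reshape(-1,2).round(1).tolist())
v=s.x; h=v[3]
for n,y in zip("abc",Y): print(n,world([(h-.118,y,.096),(h-.058,y,.088),(h,y,.064)],v).round(4).tolist())
E
```

```text
t [ 0.553  -0.0014  0.1287  0.0582] 0.2993396154856214
c [0.5541 0.0007 0.1319 0.0569] 0.34551370510447693
tc [ 5.534e-01 -5.000e-04  1.291e-01  5.780e-02] 0.37471779998446736
[[-0.3, 0.2], [-0.2, 0.1], [-0.3, 0.5], [-0.3, -0.1], [-0.1, -0.3], [0.3, -0.4], [-1.4, -0.1], [-0.9, 0.1], [-0.5, -0.5], [0.4, 0.2], [-0.3, 0.6], [-0.1, 0.3], [-0.5, 0.4], [-0.1, -0.3], [-0.2, -0.2], [-0.8, 0.2], [0.4, -0.4], [0.3, 0.0], [-1.8, -0.2]]
a [[0.4795, 0.1009, 0.096], [0.539, 0.1086, 0.088], [0.5965, 0.1161, 0.064]]
b [[0.4937, -0.0082, 0.096], [0.5532, -0.0005, 0.088], [0.6107, 0.007, 0.064]]
c [[0.5078, -0.1173, 0.096], [0.5673, -0.1096, 0.088], [0.6249, -0.1021, 0.064]]
```

The two views agree to within 2 mm: stand at (0.553, 0.000), yaw 0.129. I'll turn the tool so it closes along the stand's x axis (yaw about 1.70), with the fingers shut for tapping.

carry_out(
  deltas=[
    {"wz": -1,"gripper": 255},
    {"wz": -1,"gripper": 255},
    {"wz": -1,"gripper": 255},
    {"wz": -1,"gripper": 255},
    {"wz": -1,"gripper": 255},
    {"wz": -1,"gripper": 255},
    {"wz": -1,"gripper": 255},
    {"wz": -1,"gripper": 255},
    {"wz": -1,"gripper": 255},
    {"wz": -1,"gripper": 255},
    {"wz": -1,"gripper": 255},
    {"wz": -1,"gripper": 255},
    {"wz": -0.1,"gripper": 255},
    {"gripper": 255},
  ],
)

```text
invalid input
```

```bash
cat >>h.py <<'E'
S=[.5534,-.0005,.1291]; H=.0578; Y=dict(a=.11,b=0,c=-.11)
def to(p,z=None):  # p: stand-frame xyz of wanted TCP -> print shift in tool axes, units of 0.02 m
    o=robot.get_obs(); R=Ro.from_euler('xyz',o['ee_rot']).as_matrix(); w=world(p,S)[0]
    print('t',o['time'],'tcp',o['tool_pos'].round(4),'rot',o['ee_rot'].round(4),'w',round(o['width'],4),'F',o['wrist_force'].round(1))
    print('want',w.round(4),'shift/0.02:',(R.T@(w-o['tool_pos'])/.02).round(2))
E
python3 -c "
from h import *
to((H-.058,Y['c'],.200))"
```

```text
t 0.2 tcp [ 0.1338 -0.5333  0.302 ] rot [-3.1403e+00 -1.0000e-04  2.4580e-01] w 0.094 F [-0.7 -0.  -0.5]
want [ 0.5674 -0.1096  0.2   ] shift/0.02: [ 26.18 -15.26   5.12]
```

The call was refused, probably because every field has to be given. I'll send full rows.

carry_out(
  deltas=[
    {"dx": 0,"dy": 0,"dz": 0,"wx": 0,"wy": 0,"wz": -1,"gripper": 255},
    {"dx": 0,"dy": 0,"dz": 0,"wx": 0,"wy": 0,"wz": -1,"gripper": 255},
    {"dx": 0,"dy": 0,"dz": 0,"wx": 0,"wy": 0,"wz": -1,"gripper": 255},
    {"dx": 0,"dy": 0,"dz": 0,"wx": 0,"wy": 0,"wz": -1,"gripper": 255},
    {"dx": 0,"dy": 0,"dz": 0,"wx": 0,"wy": 0,"wz": -1,"gripper": 255},
    {"dx": 0,"dy": 0,"dz": 0,"wx": 0,"wy": 0,"wz": -1,"gripper": 255},
    {"dx": 0,"dy": 0,"dz": 0,"wx": 0,"wy": 0,"wz": -1,"gripper": 255},
    {"dx": 0,"dy": 0,"dz": 0,"wx": 0,"wy": 0,"wz": -1,"gripper": 255},
    {"dx": 0,"dy": 0,"dz": 0,"wx": 0,"wy": 0,"wz": -1,"gripper": 255},
    {"dx": 0,"dy": 0,"dz": 0,"wx": 0,"wy": 0,"wz": -1,"gripper": 255},
    {"dx": 0,"dy": 0,"dz": 0,"wx": 0,"wy": 0,"wz": -1,"gripper": 255},
    {"dx": 0,"dy": 0,"dz": 0,"wx": 0,"wy": 0,"wz": -1,"gripper": 255},
    {"dx": 0,"dy": 0,"dz": 0,"wx": 0,"wy": 0,"wz": -0.1,"gripper": 255},
    {"dx": 0,"dy": 0,"dz": 0,"wx": 0,"wy": 0,"wz": 0,"gripper": 255},
  ],
)

```text
time: 1.37
tool_pos: [0.1338, -0.5334, 0.3024]
ee_rot: [-3.142, -0.0, 1.695]
wrist_force: [1.1, 0.5, -0.0]
width: 0.0039
finger_force: 0.0
```

```bash
python3 -c "
from h import *
to((H-.058,Y['c'],.200))"
```

```text
t 1.3667 tcp [ 0.1338 -0.5334  0.3024] rot [-3.1416e+00 -4.0000e-04  1.6954e+00] w 0.0039 F [ 1.1  0.5 -0. ]
want [ 0.5674 -0.1096  0.2   ] shift/0.02: [18.33 24.14  5.13]
```

carry_out(
  deltas=[
    {"dx": 0.9,"dy": 1,"dz": 0,"wx": 0,"wy": 0,"wz": 0,"gripper": 255},
    {"dx": 0.9,"dy": 1,"dz": 0,"wx": 0,"wy": 0,"wz": 0,"gripper": 255},
    {"dx": 0.9,"dy": 1,"dz": 0,"wx": 0,"wy": 0,"wz": 0,"gripper": 255},
    {"dx": 0.9,"dy": 1,"dz": 0,"wx": 0,"wy": 0,"wz": 0,"gripper": 255},
    {"dx": 0.9,"dy": 1,"dz": 0,"wx": 0,"wy": 0,"wz": 0,"gripper": 255},
    {"dx": 0.9,"dy": 1,"dz": 0,"wx": 0,"wy": 0,"wz": 0,"gripper": 255},
    {"dx": 0.9,"dy": 1,"dz": 0,"wx": 0,"wy": 0,"wz": 0,"gripper": 255},
    {"dx": 0.9,"dy": 1,"dz": 0,"wx": 0,"wy": 0,"wz": 0,"gripper": 255},
    {"dx": 0.9,"dy": 1,"dz": 0,"wx": 0,"wy": 0,"wz": 0,"gripper": 255},
    {"dx": 0.9,"dy": 1,"dz": 0,"wx": 0,"wy": 0,"wz": 0,"gripper": 255},
    {"dx": 0.9,"dy": 1,"dz": 0,"wx": 0,"wy": 0,"wz": 0,"gripper": 255},
    {"dx": 0.9,"dy": 1,"dz": 0,"wx": 0,"wy": 0,"wz": 0,"gripper": 255},
    {"dx": 0.9,"dy": 1,"dz": 0,"wx": 0,"wy": 0,"wz": 0,"gripper": 255},
    {"dx": 0.9,"dy": 1,"dz": 0,"wx": 0,"wy": 0,"wz": 0,"gripper": 255},
    {"dx": 0.9,"dy": 1,"dz": 0,"wx": 0,"wy": 0,"wz": 0,"gripper": 255},
    {"dx": 0.9,"dy": 1,"dz": 0,"wx": 0,"wy": 0,"wz": 0,"gripper": 255},
    {"dx": 0.9,"dy": 1,"dz": 0,"wx": 0,"wy": 0,"wz": 0,"gripper": 255},
    {"dx": 0.9,"dy": 1,"dz": 0,"wx": 0,"wy": 0,"wz": 0,"gripper": 255},
    {"dx": 0.9,"dy": 1,"dz": 0,"wx": 0,"wy": 0,"wz": 0,"gripper": 255},
    {"dx": 0.9,"dy": 1,"dz": 0,"wx": 0,"wy": 0,"wz": 0,"gripper": 255},
  ],
)

```text
time: 3.03
tool_pos: [0.4857, -0.1245, 0.3027]
ee_rot: [3.141, 0.0, 1.695]
wrist_force: [1.0, -1.5, -0.3]
width: 0.0003
finger_force: 0.0
```

carry_out(
  deltas=[
    {"dx": 0.1,"dy": 0.8,"dz": 0.9,"wx": 0,"wy": 0,"wz": 0,"gripper": 255},
    {"dx": 0.1,"dy": 0.8,"dz": 0.9,"wx": 0,"wy": 0,"wz": 0,"gripper": 255},
    {"dx": 0.1,"dy": 0.8,"dz": 0.9,"wx": 0,"wy": 0,"wz": 0,"gripper": 255},
    {"dx": 0,"dy": 0.8,"dz": 0.9,"wx": 0,"wy": 0,"wz": 0,"gripper": 255},
    {"dx": 0,"dy": 0.8,"dz": 0.9,"wx": 0,"wy": 0,"wz": 0,"gripper": 255},
    {"dx": 0,"dy": 0.1,"dz": 0.4,"wx": 0,"wy": 0,"wz": 0,"gripper": 255},
    {"dx": 0,"dy": 0,"dz": 0,"wx": 0,"wy": 0,"wz": 0,"gripper": 255},
    {"dx": 0,"dy": 0,"dz": 0,"wx": 0,"wy": 0,"wz": 0,"gripper": 255},
  ],
)

```text
time: 3.7
tool_pos: [0.5651, -0.1094, 0.2044]
ee_rot: [-3.14, -0.0, 1.697]
wrist_force: [-0.0, -0.4, -0.3]
width: 0.0004
finger_force: 0.0
```

```bash
python3 -c "
from h import *
to((H-.058,Y['c'],.187))"
```

```text
t 3.7 tcp [ 0.5651 -0.1094  0.2044] rot [-3.1401e+00 -3.0000e-04  1.6967e+00] w 0.0004 F [-0.  -0.4 -0.3]
want [ 0.5674 -0.1096  0.187 ] shift/0.02: [-0.02  0.11  0.87]
```

carry_out(
  deltas=[
    {"dx": 0,"dy": 0.1,"dz": 0.45,"wx": 0,"wy": 0,"wz": 0,"gripper": 255},
    {"dx": 0,"dy": 0,"dz": 0.4,"wx": 0,"wy": 0,"wz": 0,"gripper": 255},
    {"dx": 0,"dy": 0,"dz": 0.05,"wx": 0,"wy": 0,"wz": 0,"gripper": 255},
    {"dx": 0,"dy": 0,"dz": 0.05,"wx": 0,"wy": 0,"wz": 0,"gripper": 255},
    {"dx": 0,"dy": 0,"dz": 0.05,"wx": 0,"wy": 0,"wz": 0,"gripper": 255},
    {"dx": 0,"dy": 0,"dz": 0.05,"wx": 0,"wy": 0,"wz": 0,"gripper": 255},
    {"dx": 0,"dy": 0,"dz": 0,"wx": 0,"wy": 0,"wz": 0,"gripper": 255},
  ],
)

```text
time: 4.28
tool_pos: [0.5674, -0.1092, 0.185]
ee_rot: [3.141, 0.001, 1.698]
wrist_force: [-3.1, -0.3, 4.1]
width: 0.0004
finger_force: 2.4
```

carry_out(
  deltas=[
    {"dx": 0,"dy": 0,"dz": 0.1,"wx": 0,"wy": 0,"wz": 0,"gripper": 255},
    {"dx": 0,"dy": 0,"dz": 0.1,"wx": 0,"wy": 0,"wz": 0,"gripper": 255},
    {"dx": 0,"dy": 0,"dz": 0,"wx": 0,"wy": 0,"wz": 0,"gripper": 255},
    {"dx": 0,"dy": 0,"dz": 0,"wx": 0,"wy": 0,"wz": 0,"gripper": 255},
  ],
)

```text
time: 4.62
tool_pos: [0.5674, -0.1092, 0.1848]
ee_rot: [3.14, 0.001, 1.698]
wrist_force: [-9.0, 2.4, 18.1]
width: 0.0004
finger_force: 9.2
```

Bolt c holds at 18 N, so it is tight. Next is b.

carry_out(
  deltas=[
    {"dx": 0,"dy": 0,"dz": -0.6,"wx": 0,"wy": 0,"wz": 0,"gripper": 255},
    {"dx": 0,"dy": 0,"dz": -0.4,"wx": 0,"wy": 0,"wz": 0,"gripper": 255},
    {"dx": 0.9,"dy": 0,"dz": 0,"wx": 0,"wy": 0,"wz": 0,"gripper": 255},
    {"dx": 0.9,"dy": 0,"dz": 0,"wx": 0,"wy": 0,"wz": 0,"gripper": 255},
    {"dx": 0.9,"dy": 0,"dz": 0,"wx": 0,"wy": 0,"wz": 0,"gripper": 255},
    {"dx": 0.9,"dy": 0,"dz": 0,"wx": 0,"wy": 0,"wz": 0,"gripper": 255},
    {"dx": 0.9,"dy": 0,"dz": 0,"wx": 0,"wy": 0,"wz": 0,"gripper": 255},
    {"dx": 0.9,"dy": 0,"dz": 0,"wx": 0,"wy": 0,"wz": 0,"gripper": 255},
    {"dx": 0.1,"dy": 0,"dz": 0,"wx": 0,"wy": 0,"wz": 0,"gripper": 255},
    {"dx": 0,"dy": 0,"dz": 0,"wx": 0,"wy": 0,"wz": 0,"gripper": 255},
  ],
)

```text
time: 5.45
tool_pos: [0.5538, 0.0006, 0.1997]
ee_rot: [3.141, 0.001, 1.7]
wrist_force: [-0.1, -0.1, -0.5]
width: 0.0003
finger_force: 0.0
```

```bash
python3 -c "
from h import *
to((H-.058,Y['b'],.187))"
```

```text
t 5.45 tcp [0.5538 0.0006 0.1997] rot [3.1412e+00 6.0000e-04 1.6997e+00] w 0.0003 F [-0.1 -0.1 -0.5]
want [ 5.532e-01 -5.000e-04  1.870e-01] shift/0.02: [-0.05 -0.04  0.63]
```

carry_out(
  deltas=[
    {"dx": -0.05,"dy": -0.05,"dz": 0.4,"wx": 0,"wy": 0,"wz": 0,"gripper": 255},
    {"dx": 0,"dy": 0,"dz": 0.25,"wx": 0,"wy": 0,"wz": 0,"gripper": 255},
    {"dx": 0,"dy": 0,"dz": 0.1,"wx": 0,"wy": 0,"wz": 0,"gripper": 255},
    {"dx": 0,"dy": 0,"dz": 0.1,"wx": 0,"wy": 0,"wz": 0,"gripper": 255},
    {"dx": 0,"dy": 0,"dz": 0.1,"wx": 0,"wy": 0,"wz": 0,"gripper": 255},
    {"dx": 0,"dy": 0,"dz": 0,"wx": 0,"wy": 0,"wz": 0,"gripper": 255},
    {"dx": 0,"dy": 0,"dz": 0,"wx": 0,"wy": 0,"wz": 0,"gripper": 255},
  ],
)

```text
time: 6.03
tool_pos: [0.5528, -0.0013, 0.1804]
ee_rot: [-3.141, -0.0, 1.697]
wrist_force: [-0.3, 0.2, -0.9]
width: 0.0003
finger_force: 0.0
```

The tip went 4.6 mm below bolt c's contact height with almost no force, so b is the loose one. I'll push it down to its stop.

carry_out(
  deltas=[
    {"dx": 0,"dy": 0,"dz": 0.1,"wx": 0,"wy": 0,"wz": 0,"gripper": 255},
    {"dx": 0,"dy": 0,"dz": 0.1,"wx": 0,"wy": 0,"wz": 0,"gripper": 255},
    {"dx": 0,"dy": 0,"dz": 0.1,"wx": 0,"wy": 0,"wz": 0,"gripper": 255},
    {"dx": 0,"dy": 0,"dz": 0,"wx": 0,"wy": 0,"wz": 0,"gripper": 255},
    {"dx": 0,"dy": 0,"dz": 0,"wx": 0,"wy": 0,"wz": 0,"gripper": 255},
    {"dx": 0,"dy": 0,"dz": 0,"wx": 0,"wy": 0,"wz": 0,"gripper": 255},
  ],
)

```text
time: 6.53
tool_pos: [0.553, -0.0011, 0.1793]
ee_rot: [3.139, 0.001, 1.698]
wrist_force: [-6.4, 0.1, 16.3]
width: 0.0005
finger_force: 8.2
```

Bolt b stopped at 5.7 mm with 16 N on it, so it is fully down. Now I'll go to handle b with the fingers partly open.

carry_out(
  deltas=[
    {"dx": 0,"dy": 0,"dz": -0.8,"wx": 0,"wy": 0,"wz": 0,"gripper": 255},
    {"dx": 0,"dy": 0,"dz": -0.8,"wx": 0,"wy": 0,"wz": 0,"gripper": 255},
    {"dx": 0,"dy": 0,"dz": -0.8,"wx": 0,"wy": 0,"wz": 0,"gripper": 150},
    {"dx": 0,"dy": -0.5,"dz": -0.6,"wx": 0,"wy": 0,"wz": 0,"gripper": 150},
    {"dx": 0,"dy": -0.8,"dz": 0,"wx": 0,"wy": 0,"wz": 0,"gripper": 150},
    {"dx": 0,"dy": -0.8,"dz": 0,"wx": 0,"wy": 0,"wz": 0,"gripper": 150},
    {"dx": 0,"dy": -0.8,"dz": 0,"wx": 0,"wy": 0,"wz": 0,"gripper": 150},
    {"dx": 0,"dy": -0.1,"dz": 0,"wx": 0,"wy": 0,"wz": 0,"gripper": 150},
    {"dx": 0,"dy": 0,"dz": 0,"wx": 0,"wy": 0,"wz": 0,"gripper": 150},
    {"dx": 0,"dy": 0,"dz": 0,"wx": 0,"wy": 0,"wz": 0,"gripper": 150},
  ],
)

```text
time: 7.37
tool_pos: [0.4937, -0.0087, 0.2348]
ee_rot: [3.141, 0.0, 1.698]
wrist_force: [-0.4, 0.2, -0.0]
width: 0.0387
finger_force: 0.0
```

```bash
python3 -c "
from h import *
to((H-.118,Y['b'],.174))
im=eyes.snapshot('scene')[150:255,200:340,::-1]; cv2.imwrite('pics/s2.png',cv2.resize(im,(784,588),interpolation=cv2.INTER_CUBIC))"
```

```text
t 7.3667 tcp [ 0.4937 -0.0087  0.2348] rot [3.1405e+00 2.0000e-04 1.6978e+00] w 0.0387 F [-0.4  0.2 -0. ]
want [ 0.4937 -0.0083  0.174 ] shift/0.02: [ 0.02 -0.    3.04]
```

View pics/s2.png

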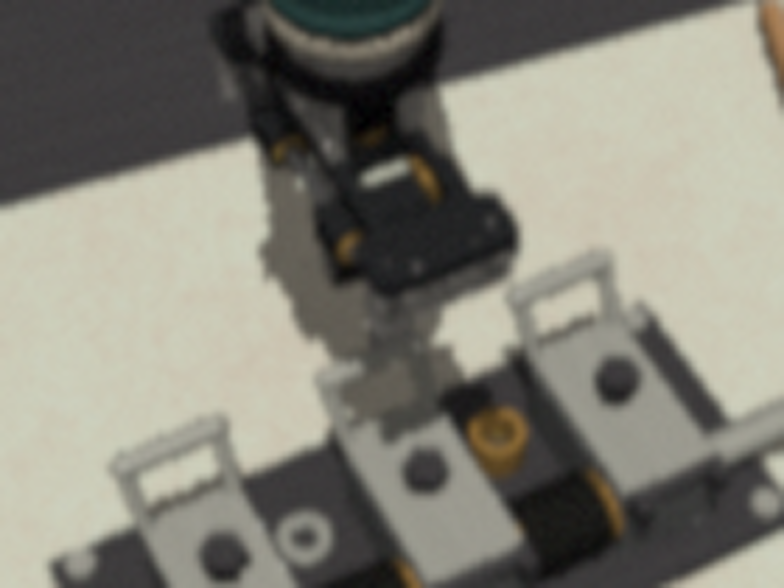

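The crop shows the gripper above handle b, near (380,390), with bolt b at (425,470). Everything else is in place. Next I'll descend and grip.

carry_out(
  deltas=[
    {"dx": 0,"dy": 0,"dz": 0.8,"wx": 0,"wy": 0,"wz": 0,"gripper": 150},
    {"dx": 0,"dy": 0,"dz": 0.8,"wx": 0,"wy": 0,"wz": 0,"gripper": 150},
    {"dx": 0,"dy": 0,"dz": 0.6,"wx": 0,"wy": 0,"wz": 0,"gripper": 150},
    {"dx": 0,"dy": 0,"dz": 0.5,"wx": 0,"wy": 0,"wz": 0,"gripper": 150},
    {"dx": 0,"dy": 0,"dz": 0.3,"wx": 0,"wy": 0,"wz": 0,"gripper": 150},
    {"dx": 0,"dy": 0,"dz": 0,"wx": 0,"wy": 0,"wz": 0,"gripper": 150},
    {"dx": 0,"dy": 0,"dz": 0,"wx": 0,"wy": 0,"wz": 0,"gripper": 255},
    {"dx": 0,"dy": 0,"dz": 0,"wx": 0,"wy": 0,"wz": 0,"gripper": 255},
    {"dx": 0,"dy": 0,"dz": 0,"wx": 0,"wy": 0,"wz": 0,"gripper": 255},
    {"dx": 0,"dy": 0,"dz": 0,"wx": 0,"wy": 0,"wz": 0,"gripper": 255},
    {"dx": 0,"dy": 0,"dz": 0,"wx": 0,"wy": 0,"wz": 0,"gripper": 255},
    {"dx": 0,"dy": 0,"dz": 0,"wx": 0,"wy": 0,"wz": 0,"gripper": 255},
  ],
)

```text
time: 8.42
tool_pos: [0.4934, -0.0088, 0.1754]
ee_rot: [3.141, 0.0, 1.698]
wrist_force: [-0.6, -0.9, 2.7]
width: 0.011
finger_force: 30.0
```

```bash
python3 - <<'E'
from h import *
to((H-.118,0,.174))
q=lambda t:np.array([-.118*np.cos(t)+.032*np.sin(t),.118*np.sin(t)+.032*np.cos(t)])
T=np.arange(0,1.01,.1)
for t in T: print(round(t,1),((q(t)-q(0))/.02).round(2),((q(t)-q(t-.1))/.02).round(2))
E
```

```text
t 8.4167 tcp [ 0.4934 -0.0088  0.1754] rot [3.1408e+00 5.0000e-04 1.6978e+00] w 0.011 F [-0.6 -0.9  2.7]
want [ 0.4937 -0.0083  0.174 ] shift/0.02: [0.03 0.02 0.07]
0.0 [0. 0.] [0.13 0.6 ]
0.1 [0.19 0.58] [0.19 0.58]
0.2 [0.44 1.14] [0.25 0.56]
0.3 [0.74 1.67] [0.3  0.53]
0.4 [1.09 2.17] [0.35 0.5 ]
0.5 [1.49 2.63] [0.4  0.46]
0.6 [1.93 3.05] [0.44 0.42]
0.7 [2.42 3.42] [0.48 0.37]
0.8 [2.94 3.75] [0.52 0.32]
0.9 [3.49 4.02] [0.55 0.27]
1.0 [4.06 4.23] [0.57 0.21]
```

The bar is held at 11 mm with 30 N. I'll lift along the arc, first to about 0.4 rad.

carry_out(
  deltas=[
    {"dx": 0,"dy": 0.09,"dz": -0.29,"wx": 0,"wy": 0,"wz": 0,"gripper": 255},
    {"dx": 0,"dy": 0.1,"dz": -0.29,"wx": 0,"wy": 0,"wz": 0,"gripper": 255},
    {"dx": 0,"dy": 0.12,"dz": -0.28,"wx": 0,"wy": 0,"wz": 0,"gripper": 255},
    {"dx": 0,"dy": 0.13,"dz": -0.28,"wx": 0,"wy": 0,"wz": 0,"gripper": 255},
    {"dx": 0,"dy": 0.15,"dz": -0.27,"wx": 0,"wy": 0,"wz": 0,"gripper": 255},
    {"dx": 0,"dy": 0.15,"dz": -0.26,"wx": 0,"wy": 0,"wz": 0,"gripper": 255},
    {"dx": 0,"dy": 0.17,"dz": -0.25,"wx": 0,"wy": 0,"wz": 0,"gripper": 255},
    {"dx": 0,"dy": 0.18,"dz": -0.25,"wx": 0,"wy": 0,"wz": 0,"gripper": 255},
    {"dx": 0,"dy": 0,"dz": 0,"wx": 0,"wy": 0,"wz": 0,"gripper": 255},
  ],
)

```text
time: 9.17
tool_pos: [0.5144, -0.006, 0.2198]
ee_rot: [-3.139, 0.0, 1.698]
wrist_force: [-7.8, -1.6, 2.3]
width: 0.0105
finger_force: 30.0
```

It is tracking the arc and the grip is intact. Continuing to about 1.0 rad.

carry_out(
  deltas=[
    {"dx": 0,"dy": 0.2,"dz": -0.23,"wx": 0,"wy": 0,"wz": 0,"gripper": 255},
    {"dx": 0,"dy": 0.2,"dz": -0.23,"wx": 0,"wy": 0,"wz": 0,"gripper": 255},
    {"dx": 0,"dy": 0.22,"dz": -0.21,"wx": 0,"wy": 0,"wz": 0,"gripper": 255},
    {"dx": 0,"dy": 0.22,"dz": -0.21,"wx": 0,"wy": 0,"wz": 0,"gripper": 255},
    {"dx": 0,"dy": 0.24,"dz": -0.19,"wx": 0,"wy": 0,"wz": 0,"gripper": 255},
    {"dx": 0,"dy": 0.24,"dz": -0.18,"wx": 0,"wy": 0,"wz": 0,"gripper": 255},
    {"dx": 0,"dy": 0.26,"dz": -0.16,"wx": 0,"wy": 0,"wz": 0,"gripper": 255},
    {"dx": 0,"dy": 0.26,"dz": -0.16,"wx": 0,"wy": 0,"wz": 0,"gripper": 255},
    {"dx": 0,"dy": 0.27,"dz": -0.14,"wx": 0,"wy": 0,"wz": 0,"gripper": 255},
    {"dx": 0,"dy": 0.28,"dz": -0.13,"wx": 0,"wy": 0,"wz": 0,"gripper": 255},
    {"dx": 0,"dy": 0,"dz": 0,"wx": 0,"wy": 0,"wz": 0,"gripper": 255},
    {"dx": 0,"dy": 0,"dz": 0,"wx": 0,"wy": 0,"wz": 0,"gripper": 255},
    {"dx": 0,"dy": 0,"dz": 0,"wx": 0,"wy": 0,"wz": 0,"gripper": 255},
    {"dx": 0,"dy": 0,"dz": 0,"wx": 0,"wy": 0,"wz": 0,"gripper": 255},
    {"dx": 0,"dy": 0,"dz": 0,"wx": 0,"wy": 0,"wz": 0,"gripper": 255},
    {"dx": 0,"dy": 0,"dz": 0,"wx": 0,"wy": 0,"wz": 0,"gripper": 255},
  ],
)

```text
time: 10.5
tool_pos: [0.5626, 0.0003, 0.2583]
ee_rot: [3.139, 0.0, 1.698]
wrist_force: [-4.7, -0.5, 5.5]
width: 0.0113
finger_force: 30.0
```

```bash
python3 -c "
from h import *
to((H-.118+.0698,0,.174+.0804))
im=eyes.snapshot('scene')[150:255,200:340,::-1]; cv2.imwrite('pics/s3.png',cv2.resize(im,(784,588),interpolation=cv2.INTER_CUBIC))"
```

```text
t 10.5 tcp [5.626e-01 3.000e-04 2.583e-01] rot [3.1386e+00 3.0000e-04 1.6981e+00] w 0.0113 F [-4.7 -0.5  5.5]
want [0.5629 0.0007 0.2544] shift/0.02: [0.02 0.02 0.19]
```

View pics/s3.png

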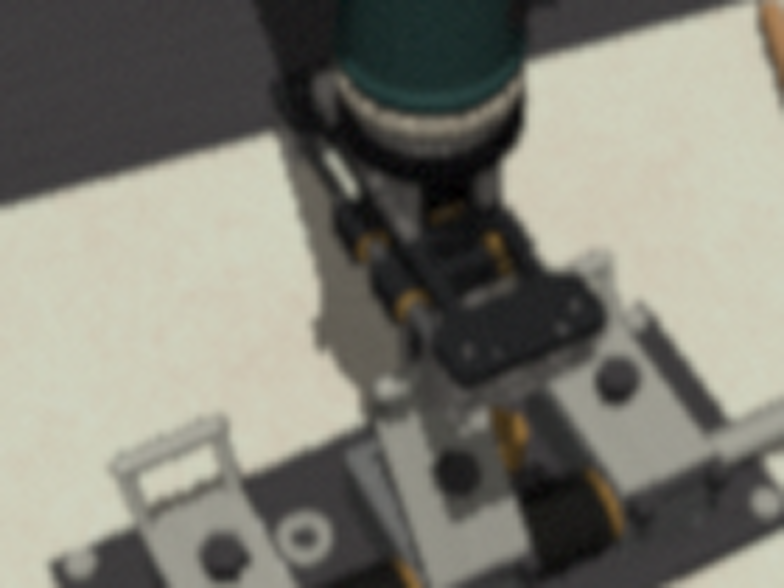

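Cap b stands clearly open, with its bar end at (393,385) and its bolt at (460,470). Caps a and c are shut, and the bush and washer are in place. I'll check the angle and the sunk bolt numerically, and confirm the tool is still.

```bash
python3 - <<'E'
from h import *
for t in (.8,.9,1.0):
    f=lambda a,b,y:((proj('scene',world([(H-a*np.cos(t)+b*np.sin(t),y,.064+a*np.sin(t)+b*np.cos(t))],S))[0]-[200,150]+.4)*5.6).round()
    print(t,'bar end',f(.118,.032,-.031),'bolt down',f(.058,.018-.006,0),'bolt up',f(.058,.018,0))
o=robot.get_obs(); print(o['time'],o['tool_pos'],o['finger_force'],abs(o['qvel']).max())
E
```

```text
0.8 bar end [362. 386.] bolt down [450. 471.] bolt up [454. 473.]
0.9 bar end [372. 397.] bolt down [455. 476.] bolt up [459. 479.]
1.0 bar end [384. 410.] bolt down [460. 482.] bolt up [465. 486.]
10.55 [5.62562314e-01 3.37891191e-04 2.58204653e-01] 30.009613931179047 0.001783186009440242
```

The tool's forward travel of 69.8 mm and rise of 83 mm match a cap angle of about 0.9 rad. The arm is still and the grip is 30 N, so I'll hand it in.

```bash
python3 -c "
from bench import robot
print(robot.close_job())"
```

```text
the job is handed in; nothing more can be done
None
```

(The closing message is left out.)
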